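# Four clicks up on the block heater

## Task

Raise the block heater's setting: with a fingertip, push the orange fin of its dial round clockwise (seen from above) by exactly four clicks from where it stands, never going past the fourth or turning it back a click, and push lightly without gripping it. Then let go of the dial and press the green start key fully down with a fingertip, not before, and let it come up again. Do not knock or move anything else on the heater or the bench.

Things in the scene. Friction and masses are not known exactly. Their poses are not given: they have to be found in the camera images.
- heater: fixed silver block heater 260 (x) x 360 (y) mm, flat control deck 85 mm above the bench; origin under its centre at bench height. Its half at +x (x 21 to 111 mm) carries an aluminium block with tube caps up to 42 mm above the deck. On the deck at x = -65 mm are the dial and the green key, one at y = 105 mm and one at y = -105 mm (which is which varies)
- dial_axis (a point): click-stop dial: dark grey disc 76 mm across, 16 mm thick, with one orange fin on top (white line on it). This point: on the vertical axis at the disc's underside, 91 mm above the bench; z up; x points along the fin and turns with it. Fin: 10 mm thick, from 6 to 40 mm from the axis, z = 16 to 41 mm; the rest of the disc's top is bare
- dial_base: the black plate under the dial, with all of the dial on it: 104 mm across, 6 mm thick, fixed on the heater's deck; 12 white ticks, one at each stop; origin at the centre of its underside
- dial_turn (a joint): dial angle in rad, growing clockwise seen from above; about 0 at the start, at a stop. 12 stops a turn, a click each 30 deg (0.524 rad), no end stop nearby. A spring cam pulls it to the nearest stop: to pass to the next takes at most 0.15 N m (3 to 6 N sideways on the fin); past half way it snaps on into the next stop by itself, within 0.03 rad, and stays
- dial_fin (a point): point in the middle of the fin, 27 mm from the dial's axis and 12 mm above the disc's top (119 mm above the bench); axes as dial_axis
- start_key (a joint): travel of the green start key in m: 0 up, 0.006 fully down; a spring (5 N fully down) returns it
- start_key_top (a point): centre of the top of the green round start key, 28 mm across, in a black housing on the heater's deck; top 107 mm above the bench, 10 mm above the housing (44 mm across) and 4 mm when down; press straight down
- sample_jar: blue-capped clear sample jar, 30 mm across, 55 mm tall, standing loose on the heater's deck between dial and key; origin under its centre; must not be disturbed
- tube_rack: loose orange microtube rack 100 x 200 x 50 mm on the bench; origin under its centre; must not be disturbed
- amber_bottle: loose amber bottle 72 mm across, 150 mm tall, on the bench; origin under its centre; must not be disturbed
- tip_box: loose blue pipette-tip box with pale lid, 88 x 123 x 75 mm, on the bench; origin under its centre; must not be disturbed
- beaker: loose glass beaker 70 mm across, 90 mm tall, on the bench; origin under its centre; must not be disturbed
- dishes: two stacked culture dishes, 90 mm across, 28 mm tall in all, loose on the bench; origin under its centre; must not be disturbed
- pipette: white pipette lying loose on the bench, 260 mm long along its x, 24 mm high; origin under its centre (of the lying body); must not be disturbed

How it is judged:
By the outcome, as a careful person would: the job done as asked, in the order asked, and still so for the second after the job is handed in, with the robot touching nothing.
It also fails if it takes over 51 s, if anything falls off the work surface, if the arm or the gripper's body presses on something with over 40 N, if the wrist force passes 120 N, or if a joint passes its speed limit or range.

## Robot

A 6-joint arm with a two-finger parallel gripper is mounted at the origin on the work surface. World frame = base frame: x ahead of the robot, y to its left, z up, the work surface at z = 0. Lengths are in mm, angles in rad, forces in N, time in s.
With the tool pointing down it reaches from about 300 to 775 mm from the base axis. Payload 14.6 kg.
Tool frame: the origin (TCP) lies midway between the tips of the shut fingers; the grasp point (between the pads) lies 19 mm behind it; y points along the fingers, z is the direction in which the jaws open and shut, and the axes are right-handed (so a half turn about y gives the same grasp; the last joint's range is limited). The gripper opens to 94 mm and grips with 3 to 60 N. Pads are 16 mm wide; open, the fingers measure 119 mm over their backs; the gripper's body (75 mm by 177 mm) begins 78 mm behind the grasp point.
Start: joints at [1.271, 0.3, 1.521, -0, 1.321, -0.067], TCP at [126.885, 535.154, 183.446] pointing down, gripper open.
Joint ranges: [-3.03, 3.03], [-0.79, 2.21], [0.23, 2.52], [-1.04, 4.18], [0, 3.07], [-2.55, 2.55]. Speed limits (rad/s): [2.22, 2.22, 2.57, 3.14, 3.14, 3.14].

## Interface

Orientations are given as [roll, pitch, yaw] about the fixed x, y, z axes, in that order (R = Rz(yaw) Ry(pitch) Rx(roll)).
In Python, from cell import manip gives the robot as it stands.
- The arm moves only by the tool play_rows, never from a script. Its argument "series" is a list of rows, each a list of 3 entries, a list of its own where there are three numbers: the shift along the tool's x, y, z in m, then the turn about the tool's y in rad, then the closure, from 0 (fully open) to 1 (shut). In form: [[[dx, dy, dz], twist, grip], ...]. A call has 1 to 20 rows; each row is the pose to reach, as a shift and turn from the pose measured when the call began, along the tool's axes at that moment; what a row does not reach only later rows make up. A row lasts 1/10 s, in which the tool goes at most 50 mm and 8.59 degrees, less where a joint would pass 70% of its speed; a pose out of reach is approached as far as the arm can. A call with a gripper value outside its range is refused whole. The fingers move at their own pace and stop on an object; "squeeze" is the grip in N (left out, the last holds). Time passes only in rows, so rows that repeat a pose let the fingers close. It gives the time, the measured TCP pose, the force and the opening at its end, in the units of the state.
- manip.read_state(): the state, without advancing time (a new reading comes with each control period).
- manip.camera(name): name is "scene" or "top" or "wrist"; returns the picture (384x512x3 uint8, red, green, blue); there is no depth.
- manip.camera_params(name): a dict with "K" (3x3 intrinsics, pixels), "rvec" (rotation vector, rad) and "tvec" (3), from world to camera coordinates, as OpenCV has them. Camera axes: x right, y down, z forward; pixel columns grow to the right and rows downward; lengths in mm; the calibration is good to about 2 mm. A picture is of the moment at which its call begins: read the wrist's pose just before it. camera_params takes no time and is no camera call; for the wrist camera it gives the pose at the moment of the call.
- manip.sign_off(): hands the job in, once; it reports no verdict.
The state is a dict: "clock": time; "joints": joint angles; "qd": joint speeds; "effort": joint torques, N m; "eef_pos": TCP position; "eef_rot": TCP orientation; "wrist_force": force on the tool from outside, world axes, zero at the start; "moment": the same for the moment, N m; "finger_gap": finger opening in mm.
Only numpy, scipy, OpenCV 4.12 (cv2) and the standard library are available. Lean on these libraries where they do the work, as an engineer would, in place of code of your own. Each camera call takes 0.05 s, during which the arm holds its last target. There are 200 camera calls.

## Working session

There is one attempt and no reset: what is moved stays moved. The work goes in short steps, Python scripts to look and compute and a tool call to move; the robot and the scene stay as the last step left them, time stands still between calls to the robot, and variables do not carry over. Pictures are saved under pics/ and viewed, about 8 in all and at most 12, crops included, and the job is handed in when it is done.

Besides the shell and the picture viewer there is one more tool, called as a command line: name --argument value ..., lists and objects as JSON in quotes. play_rows: Moves the arm, as the interface text tells. Its arguments: {"type":"object","properties":{"series":{"type":"array","items":{"type":"array"}},"squeeze":{"type":"number"}},"required":["series"]}

```bash
mkdir -p pics; python3 - <<'E'
from cell import manip
import cv2,numpy as np
s=manip.read_state();print({k:np.round(v,3).tolist() for k,v in s.items()})
for n in("top","scene"):
    im=manip.camera(n);cv2.imwrite(f"pics/{n}0.png",cv2.cvtColor(im,cv2.COLOR_RGB2BGR))
    p=manip.camera_params(n);R=cv2.Rodrigues(np.array(p["rvec"],float))[0];print(n,np.round(p["K"],1).tolist(),(-R.T@np.array(p["tvec"]).ravel()).round(0),R.round(2).tolist())
E
```

```text
{'clock': 0.0, 'joints': [1.271, 0.3, 1.522, -0.0, 1.321, -0.067], 'qd': [-0.0, -0.001, 0.001, -0.0, 0.003, -0.001], 'effort': [-0.002, -53.181, -35.272, 0.071, 0.025, -0.0], 'eef_pos': [126.816, 534.891, 182.894], 'eef_rot': [-1.572, 0.0, -0.233], 'wrist_force': [-0.052, -0.063, -0.332], 'moment': [0.025, 0.039, -0.008], 'finger_gap': 94.061}
top [[353.1, 0.0, 257.4], [0.0, 353.1, 196.4], [0.0, 0.0, 1.0]] [ 403.  -17. 1376.] [[0.0, -1.0, -0.03], [-1.0, 0.0, -0.05], [0.05, 0.03, -1.0]]
scene [[436.4, 0.0, 246.1], [0.0, 436.4, 189.5], [0.0, 0.0, 1.0]] [1671.   46.  842.] [[-0.05, 1.0, 0.01], [0.52, 0.03, -0.85], [-0.85, -0.04, -0.52]]
```

View pics/top0.png

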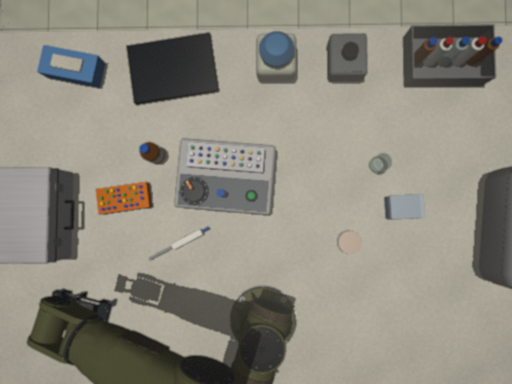

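View pics/scene0.png

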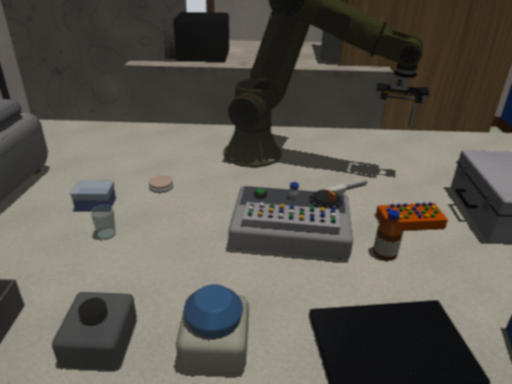

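The top view shows the dial at about (194,190), with its fin toward upper-left, the jar at (222,193) and the green key at (251,196). The scene view agrees. Next I'll measure these and view an enlarged crop.

```bash
cat > h.py <<'E'
from cell import manip
import cv2,numpy as np
from scipy.spatial.transform import Rotation as Ro
def cam(p):
    return np.array(p["K"],float),cv2.Rodrigues(np.array(p["rvec"],float))[0],np.array(p["tvec"],float).ravel()
def ray(p,uv,z):
    K,R,t=cam(p);c=-R.T@t;d=R.T@np.linalg.solve(K,[uv[0],uv[1],1.]);return c+d*(z-c[2])/d[2]
def proj(p,X):
    K,R,t=cam(p);q=(np.atleast_2d(X)@R.T+t)@K.T;return q[:,:2]/q[:,2:]
def cen(im,f,roi=None):
    h=cv2.cvtColor(im,cv2.COLOR_RGB2HSV).astype(int);m=f(h[...,0],h[...,1],h[...,2])
    if roi: k=np.zeros_like(m);k[roi[1]:roi[3],roi[0]:roi[2]]=1;m=m&k
    y,x=np.nonzero(m);return x.mean(),y.mean(),len(x)
green=lambda h,s,v:(h>45)&(h<80)&(s>110)
orange=lambda h,s,v:(h>4)&(h<18)&(s>110)
E
python3 - <<'E'
from h import *
im=cv2.cvtColor(cv2.imread("pics/top0.png"),cv2.COLOR_BGR2RGB);p=manip.camera_params("top")
g=cen(im,green,(240,185,262,208));o=cen(im,orange,(178,172,212,208));print(g,o)
print("key",ray(p,g[:2],107),"fin",ray(p,o[:2],125),"jar",ray(p,(222,193),140),"dial?",ray(p,(194,190),107))
c=im[130:222,165:285];cv2.imwrite("pics/c0.png",cv2.cvtColor(cv2.resize(c,None,fx=6.5,fy=6.5,interpolation=cv2.INTER_CUBIC),cv2.COLOR_RGB2BGR))
p=manip.camera_params("wrist");K,R,t=cam(p);print(K.round(0).tolist(),-R.T@t,R.round(2).tolist())
E
```

```text
(np.float64(250.58064516129033), np.float64(195.06451612903226), 31) (np.float64(189.52173913043478), np.float64(185.52173913043478), 23)
key [468.6394226   42.89955099 107.        ] fin [501.93348139 260.42302092 125.        ] jar [474.2441574  141.95171247 140.        ] dial? [487.08434762 247.9452621  107.        ]
[[280.0, 0.0, 257.0], [0.0, 280.0, 194.0], [0.0, 0.0, 1.0]] [ 51.73757319 551.7773302  383.24856309] [[0.23, 0.97, -0.0], [0.94, -0.22, 0.26], [0.26, -0.06, -0.96]]
```

View pics/c0.png

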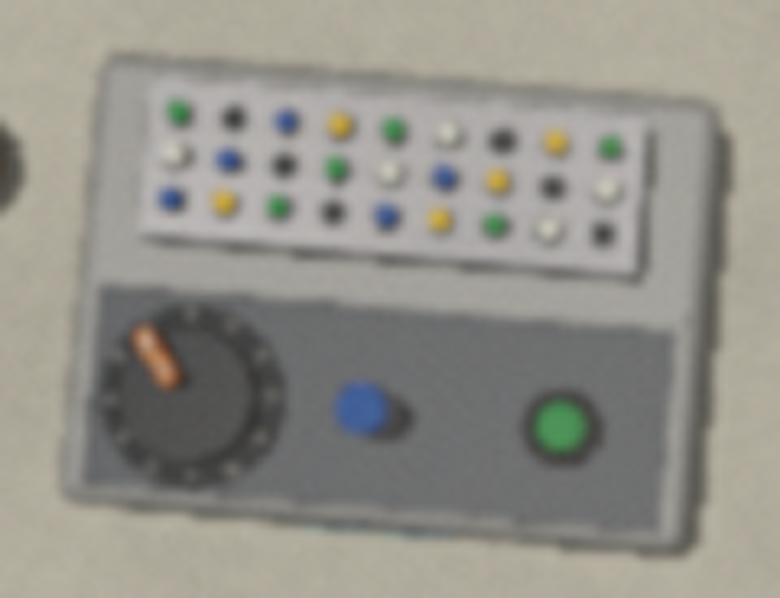

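The crop shows the dial's centre at about (191,397), the fin toward (158,357), the jar cap at (360,408) and the key at (562,427). The heater is yawed about -0.07 rad. I'll move with the fingers shut to a lookout beside the dial, on the anticlockwise side of the fin.

play_rows --series '[[[0.09,0,-0.035],0.2,1],[[0.18,0,-0.07],0.4,1],[[0.27,0,-0.105],0.6,1],[[0.356,0,-0.137],0.8,1],[[0.356,0,-0.137],0.8,1],[[0.356,0,-0.137],0.8,1],[[0.356,0,-0.137],0.8,1],[[0.356,0,-0.137],0.8,1],[[0.356,0,-0.137],0.8,1],[[0.356,0,-0.137],0.8,1],[[0.356,0,-0.137],0.8,1],[[0.356,0,-0.137],0.8,1],[[0.356,0,-0.137],0.8,1],[[0.356,0,-0.137],0.8,1],[[0.356,0,-0.137],0.8,1]]' --squeeze 10

```text
clock: 1.6
eef_pos: [441.4, 319.7, 183.1]
eef_rot: [-1.571, -0.001, -1.032]
wrist_force: [-0.4, -1.1, 0.2]
finger_gap: 0.7
```

```bash
python3 - <<'E'
from h import *
s=manip.read_state();print(s["clock"],np.round(s["joints"],2),s["eef_pos"],s["eef_rot"],s["finger_gap"],s["wrist_force"])
p=manip.camera_params("wrist");im=manip.camera("wrist");np.save("w1.npy",im)
import pickle;pickle.dump(p,open("w1.pkl","wb"))
cv2.imwrite("pics/w1.png",cv2.cvtColor(cv2.resize(im,(800,600)),cv2.COLOR_RGB2BGR))
E
```

```text
1.6 [ 0.56  0.29  1.54 -0.    1.32  0.02] [441.40101926 319.72573049 183.11364366] [-1.57145374e+00 -6.70832807e-04 -1.03234815e+00] 0.7139144427625294 [-0.40248782 -1.08877756  0.24693561]
```

View pics/w1.png

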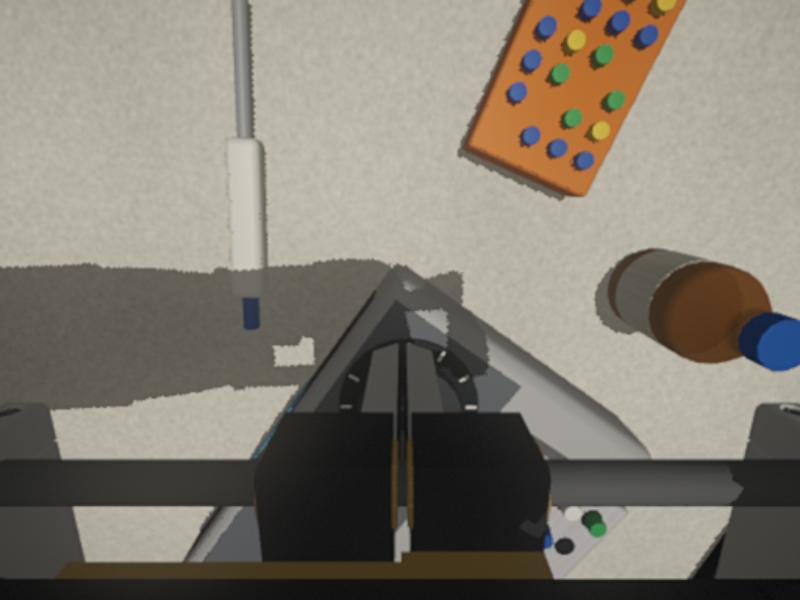

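This picture shows the dial half hidden behind the fingers (axis near (405,400)): the camera looks from the tool's -x side. I'll go beyond the dial and key, at yaw 0, to see both.

play_rows --series '[[[0.05,0,0.008],-0.15,1],[[0.1,0,0.015],-0.3,1],[[0.15,0,0.022],-0.45,1],[[0.19,0,0.028],-0.6,1],[[0.217,0,0.032],-0.75,1],[[0.217,0,0.032],-0.9,1],[[0.217,0,0.032],-1.03,1],[[0.217,0,0.032],-1.03,1],[[0.217,0,0.032],-1.03,1],[[0.217,0,0.032],-1.03,1],[[0.217,0,0.032],-1.03,1],[[0.217,0,0.032],-1.03,1]]'

```text
clock: 2.85
eef_pos: [580.2, 149.9, 183.3]
eef_rot: [-1.572, 0.0, -0.004]
wrist_force: [0.5, 0.3, 0.1]
finger_gap: 0.4
```

```bash
python3 - <<'E'
from h import *
import pickle
s=manip.read_state();print(s["clock"],s["eef_pos"],s["eef_rot"])
p=manip.camera_params("wrist");im=manip.camera("wrist");np.save("w2.npy",im);pickle.dump(p,open("w2.pkl","wb"))
K,R,t=cam(p);print(-R.T@t)
cv2.imwrite("pics/w2.png",cv2.cvtColor(cv2.resize(im,(800,600)),cv2.COLOR_RGB2BGR))
g=cen(im,green);print(g,ray(p,g[:2],107));o=cen(im,orange);print(o,ray(p,o[:2],125))
E
```

```text
2.85 [580.15942196 149.86084231 183.30538854] [-1.57173777e+00  1.23680702e-04 -3.53690023e-03]
[502.98664919 149.38527871 383.58839207]
(np.float64(160.82747933884298), np.float64(110.41735537190083), 968) [496.29380149  57.90056778 107.        ]
(np.float64(477.7471672585828), np.float64(163.93522746490783), 5913) [545.74497721 353.71563403 125.        ]
```

View pics/w2.png

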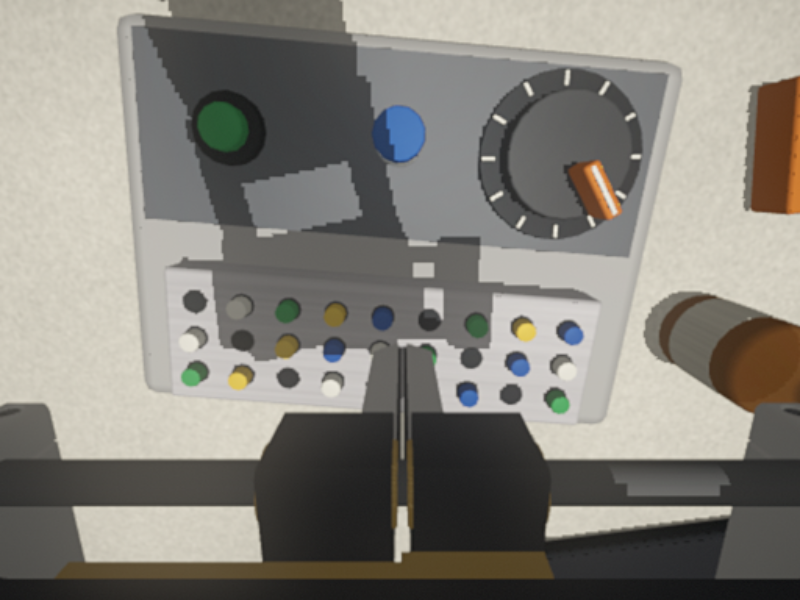

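The wrist view shows the key top at (223,127), the jar cap at (400,134), the dial base at (559,153) with 12 clear ticks, and the fin's white line from about (588,165) to (612,212). I'll compute geometry from these points.

```bash
python3 - <<'E'
from h import *
import pickle
im=np.load("w2.npy");p=pickle.load(open("w2.pkl","rb"))
T=np.array([(567,77),(604,88),(629,118),(636,156),(620,197),(592,222),(555,231),(521,220),(495,190),(488,158),(499,119),(530,88)])*.64-.2
P=np.array([ray(p,u,91)[:2] for u in T])
A=np.c_[2*P,np.ones(12)];c=np.linalg.lstsq(A,(P**2).sum(1),rcond=None)[0]
C=c[:2];print("dial",C,"tick r",np.linalg.norm(P-C,axis=1).round(1))
a=np.degrees(np.arctan2(*(P-C).T[::-1]));print("tick angles mod30",(a%30).round(1),a.round(0))
g=cen(im,green,(110,50,180,110));k=ray(p,g[:2],107);print("key",g,k,"dist",np.linalg.norm(k[:2]-C),"yaw",np.degrees(np.arctan2(*(C-k[:2])[::-1]))-90)
# fin white line: low-sat bright px in fin region
h=cv2.cvtColor(im,cv2.COLOR_RGB2HSV).astype(int);m=np.zeros(im.shape[:2],bool);m[98:143,360:402]=1
hull=cv2.convexHull(np.argwhere(m&orange(h[...,0],h[...,1],h[...,2]))[:,::-1].astype(np.int32))
hm=np.zeros(im.shape[:2],np.uint8);cv2.fillConvexPoly(hm,hull,1)
y,x=np.nonzero((hm>0)&(h[...,2]>200)&(h[...,1]<110));Q=np.array([ray(p,u,132)[:2] for u in zip(x,y)])
mu=Q.mean(0);d=np.linalg.svd(Q-mu)[2][0];d*=np.sign(d@(mu-C))
s=(Q-C)@d;n=np.array([-d[1],d[0]]);print("n",len(x),"line mean",mu,"ang",np.degrees(np.arctan2(d[1],d[0])),"radial ang",np.degrees(np.arctan2(*(mu-C)[::-1])),"r",s.min(),s.max(),"offs",(mu-C)@n)
print("jar",ray(p,(399*.64,132*.64),140))
E
```

```text
dial [487.47454242 250.54243845] tick r [46.4 45.8 45.7 46.9 46.9 46.9 46.3 45.5 45.9 46.9 47.1 46.6]
tick angles mod30 [ 1.4  1.3  0.3  0.8 28.4  0.1 29.6 29.1 25.6  0.1  0.9 29.8] [-179.  151.  120.   91.   58.   30.   -0.  -31.  -64.  -90. -119. -150.]
key (np.float64(142.38035264483628), np.float64(80.45214105793451), 794) [469.74307662  43.41162523 107.        ] dist 207.88838029719037 yaw -4.892885388640764
n 133 line mean [506.5604046  261.33276956] ang 30.78700632886676 radial ang 29.481963033528814 r 7.27623073023816 37.52846079057787 offs -0.49934697012148077
jar [477.2192432  147.76164697 140.        ]
```

The fix holds up: ticks lie at multiples of 30°, the tick circle is 46 mm with the dial's axis at (487.5, 250.5), and the fin is at 30°, spanning r 7–38 mm. Key to dial is 208 mm against the nominal 210. The fin must go from 30° to -90°. I'll go to the point 24 mm behind the fin, r = 27.

play_rows --series '[[[-0.02,0,0.034],0.15,1],[[-0.041,0,0.067],0.3,1],[[-0.061,0,0.1],0.45,1],[[-0.082,0,0.1345],0.6,1],[[-0.082,0,0.1345],0.75,1],[[-0.082,0,0.1345],0.9,1],[[-0.082,0,0.1345],1.044,1],[[-0.082,0,0.1345],1.044,1],[[-0.082,0,0.1345],1.044,1],[[-0.082,0,0.1345],1.044,1],[[-0.082,0,0.1345],1.044,1],[[-0.082,0.03,0.1345],1.044,1],[[-0.082,0.05,0.1345],1.044,1],[[-0.082,0.06,0.1345],1.044,1],[[-0.082,0.07,0.1345],1.044,1],[[-0.082,0.07,0.1345],1.044,1],[[-0.082,0.07,0.1345],1.044,1]]'

```text
clock: 4.6
eef_pos: [498.9, 284.7, 113.8]
eef_rot: [-1.571, -0.001, -1.047]
wrist_force: [-0.2, 0.3, -0.1]
finger_gap: 0.6
```

```bash
cat >> h.py <<'E'
C=np.array([487.5,250.5])
def rows(wps):  # world (x,y,z,yaw) waypoints -> rows in current tool axes
    s=manip.read_state();X=np.array(s["eef_pos"]);R=Ro.from_euler("xyz",s["eef_rot"])
    for w in wps:
        d=R.inv().apply(np.array(w[:3])-X)/1000;tw=(s["eef_rot"][2]-w[3]+np.pi)%(2*np.pi)-np.pi
        print(f"[{[round(float(v),4) for v in d]},{tw:.3f},1],",end="")
    print()
def dial(al,b,r=27.,z=113.):
    a=np.radians(al);u=np.array([np.cos(a),np.sin(a)]);n=np.array([-u[1],u[0]])
    return [*(C+r*u+b*n),z,a-np.pi/2]
E
python3 - <<'E'
from h import *
s=manip.read_state();print(s["clock"],s["eef_pos"],s["eef_rot"],s["wrist_force"])
rows([dial(30,b) for b in (20,16,13)]+[dial(a,13) for a in (28,26,24,22,20,18,16,14,12,10,8,8,8)])
E
```

```text
4.6 [498.91299913 284.67840398 113.84292331] [-1.57055110e+00 -7.67401480e-04 -1.04709357e+00] [-0.23331381  0.2524983  -0.09607229]
[[0.0039, 0.0008, 0.0],0.000,1],[[0.0079, 0.0008, 0.0],0.000,1],[[0.0109, 0.0009, 0.0],0.000,1],[[0.0118, 0.0009, 0.0005],0.035,1],[[0.0128, 0.0009, 0.0009],0.070,1],[[0.0138, 0.0009, 0.0012],0.105,1],[[0.0148, 0.0009, 0.0016],0.140,1],[[0.0158, 0.0009, 0.0019],0.175,1],[[0.0168, 0.0009, 0.0021],0.210,1],[[0.0178, 0.0009, 0.0024],0.244,1],[[0.0188, 0.0009, 0.0026],0.279,1],[[0.0199, 0.0009, 0.0027],0.314,1],[[0.0209, 0.0009, 0.0028],0.349,1],[[0.022, 0.0009, 0.0029],0.384,1],[[0.022, 0.0009, 0.0029],0.384,1],[[0.022, 0.0009, 0.0029],0.384,1],
```

play_rows --series '[[[0.004,0.001,0.0],0,1],[[0.008,0.001,0.0],0,1],[[0.0109,0.001,0.0],0,1],[[0.0118,0.001,0.0005],0.035,1],[[0.0128,0.001,0.0009],0.07,1],[[0.0138,0.001,0.0012],0.105,1],[[0.0148,0.001,0.0016],0.14,1],[[0.0158,0.001,0.0019],0.175,1],[[0.0168,0.001,0.0021],0.21,1],[[0.0178,0.001,0.0024],0.244,1]]'

```text
clock: 5.6
eef_pos: [510.1, 270.2, 113.1]
eef_rot: [-1.57, -0.001, -1.293]
wrist_force: [-0.3, 0.4, -0.5]
finger_gap: 0.7
```

play_rows --series '[[[0,0,0],0,1]]'

```text
clock: 5.7
eef_pos: [510.3, 270.0, 113.2]
eef_rot: [-1.57, -0.001, -1.294]
wrist_force: [-0.0, 0.1, -0.4]
finger_gap: 0.5
```

```bash
python3 - <<'E'
from h import *
s=manip.read_state();print(s["clock"],s["eef_pos"],s["eef_rot"],s["wrist_force"],s["moment"])
rows([dial(a,13) for a in (16,14,12,10,8,8,8)])
rows([dial(8,30),dial(8,30,z=190)])
im=manip.camera("top");p=manip.camera_params("top");c=im[165:215,170:260];cv2.imwrite("pics/t2.png",cv2.cvtColor(cv2.resize(c,None,fx=8,fy=8,interpolation=cv2.INTER_CUBIC),cv2.COLOR_RGB2BGR))
E
```

```text
5.7 [510.33103362 269.96769495 113.23521194] [-1.56989317e+00 -6.59652114e-04 -1.29352263e+00] [-0.0397346   0.07490098 -0.40722872] [-0.05376453  0.04096888  0.00311793]
[[-0.0006, 0.0002, -0.0003],-0.002,1],[[0.0004, 0.0002, 0.0001],0.033,1],[[0.0013, 0.0002, 0.0005],0.068,1],[[0.0023, 0.0002, 0.0009],0.103,1],[[0.0033, 0.0002, 0.0012],0.138,1],[[0.0033, 0.0002, 0.0012],0.138,1],[[0.0033, 0.0002, 0.0012],0.138,1],
[[-0.0135, 0.0002, 0.0036],0.138,1],[[-0.0135, -0.0768, 0.0036],0.138,1],
```

View pics/t2.png

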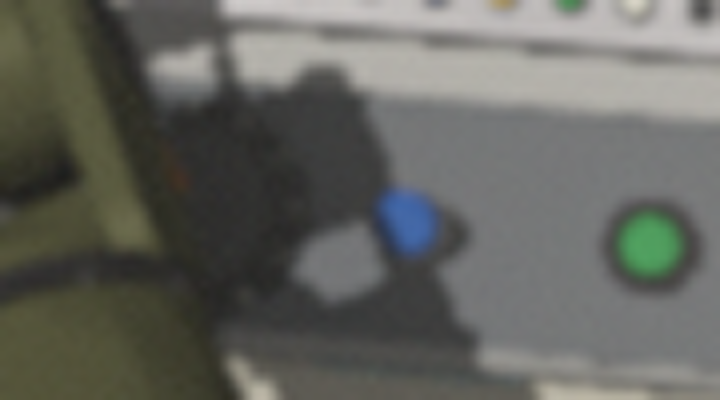

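The top view is mostly arm and shadow; a sliver of orange shows at crop (178,180). I'll compare that with where the fin would project.

```bash
python3 - <<'E'
from h import *
p=manip.camera_params("top")
for a in (30,15,0):
    u=np.array([np.cos(np.radians(a)),np.sin(np.radians(a))]);print(a,(proj(p,np.array([[*(C+r*u),z] for r,z in((6,132),(40,132),(40,110),(6,110))]))-[170,165])*8)
b=cv2.cvtColor(cv2.imread("pics/t2.png"),cv2.COLOR_BGR2RGB);o=b.astype(int);y,x=np.nonzero((o[...,0]-o[...,2]>35)&(o[...,0]-o[...,1]>22));print(len(x),np.percentile(x,[2,50,98]),np.percentile(y,[2,50,98]))
E
```

```text
30 [[168.00396327 183.67436463]
 [130.63472897 117.61722951]
 [141.76684402 122.24358609]
 [178.50893587 187.16992707]]
15 [[171.25978334 182.32364401]
 [152.30649671 108.62136921]
 [163.06658913 113.40271207]
 [181.70878034 185.84250028]]
0 [[174.74399236 181.860539  ]
 [175.50109776 105.5249021 ]
 [185.86411305 110.36034069]
 [185.13325727 185.38746334]]Traceback (most recent call last):
  File "<stdin>", line 5, in <module>
    return _quantile_unchecked(
        a, q, axis, out, overwrite_input, method, keepdims, weights)
    return _ureduce(a,
                    func=_quantile_ureduce_func,
    ...<5 lines>...
                    overwrite_input=overwrite_input,
                    method=method)
    r = func(a, **kwargs)
    result = _quantile(arr,
                       quantiles=q,
    ...<2 lines>...
                       out=out,
                       weights=wgt)
    previous = arr[previous_indexes]
               ~~~^^^^^^^^^^^^^^^^^^
IndexError: index 0 is out of bounds for axis 0 with size 0
```

play_rows --series '[[[0.0004,0,0.0001],0.033,1],[[0.0013,0,0.0005],0.068,1]]'

```text
clock: 5.95
eef_pos: [511.2, 268.8, 113.4]
eef_rot: [-1.57, -0.001, -1.361]
wrist_force: [0.1, -0.8, -0.5]
finger_gap: 0.8
```

play_rows --series '[[[0.0009,0,0.0004],0.034,1],[[0.0019,0,0.0007],0.07,1],[[0.0019,0,0.0007],0.07,1]]'

```text
clock: 6.25
eef_pos: [512.4, 267.0, 113.5]
eef_rot: [-1.569, -0.0, -1.43]
wrist_force: [0.2, -0.5, -0.3]
finger_gap: 0.6
```

```bash
python3 - <<'E'
from h import *
s=manip.read_state();print(s["clock"],s["eef_pos"],s["eef_rot"],s["wrist_force"],s["moment"])
rows([dial(8,22),dial(8,30),dial(8,30,z=150),dial(8,30,z=183)])
rows([dial(a,13) for a in (4,0,-2,-4,-6,-8,-10)])
E
```

```text
6.25 [512.38326711 266.99985057 113.49309258] [-1.56946904e+00 -4.15591903e-04 -1.43047571e+00] [ 0.19926528 -0.45647525 -0.3374695 ] [-0.09689466  0.04599157 -0.03780174]
[[-0.0091, 0.0005, 0.0001],0.001,1],[[-0.0171, 0.0005, 0.0001],0.001,1],[[-0.0171, -0.0365, 0.0001],0.001,1],[[-0.0171, -0.0695, 0.0002],0.001,1],
[[0.0018, 0.0005, 0.0009],0.071,1],[[0.0038, 0.0005, 0.0016],0.140,1],[[0.0048, 0.0005, 0.0019],0.175,1],[[0.0058, 0.0005, 0.0022],0.210,1],[[0.0068, 0.0005, 0.0024],0.245,1],[[0.0078, 0.0005, 0.0026],0.280,1],[[0.0089, 0.0005, 0.0028],0.315,1],
```

No force is showing, so it has probably snapped already. I'll back off, lift and look.

play_rows --series '[[[-0.009,0,0],0,1],[[-0.017,0,0],0,1],[[-0.017,-0.04,0],0,1],[[-0.017,-0.07,0],0,1],[[-0.017,-0.07,0],0,1],[[-0.017,-0.07,0],0,1],[[0.03,-0.07,0],0,1],[[0.07,-0.07,0],0,1],[[0.1,-0.07,0],0,1],[[0.1,-0.07,0],0,1],[[0.1,-0.07,0],0,1],[[0.1,-0.07,0],0,1]]'

```text
clock: 7.45
eef_pos: [525.9, 168.9, 182.8]
eef_rot: [-1.571, -0.0, -1.429]
wrist_force: [-0.4, 0.2, -0.5]
finger_gap: 0.7
```

```bash
cat >> h.py <<'E'
def look(n):
    p=manip.camera_params("wrist");im=manip.camera("wrist")
    c=proj(p,[[*C,107]])[0];x,y=np.clip(c-80,0,[352,224]).astype(int)
    cr=cv2.resize(im[y:y+160,x:x+160],None,fx=3,fy=3,interpolation=cv2.INTER_CUBIC);cv2.imwrite(f"pics/{n}.png",cv2.cvtColor(cr,cv2.COLOR_RGB2BGR))
    h=cv2.cvtColor(im,cv2.COLOR_RGB2HSV).astype(int);m=np.zeros(im.shape[:2],np.uint8);cv2.circle(m,tuple(int(v) for v in c),75,1,-1)
    yy,xx=np.nonzero((m>0)&orange(h[...,0],h[...,1],h[...,2]));Q=np.array([ray(p,u,125)[:2] for u in zip(xx,yy)])-C
    print(len(Q),"dial centre in crop",(c-[x,y])*3,"fin angle ~",np.degrees(np.arctan2(*Q.mean(0)[::-1])),np.linalg.norm(Q.mean(0)))
E
python3 -c "
from h import *
print(manip.read_state()['eef_pos']);look('w3')"
```

```text
[525.91571596 168.94833912 182.81629149]
379 dial centre in crop [241.55944317 241.99236278] fin angle ~ 28.90387818035213 22.103472547979365
```

View pics/w3.png

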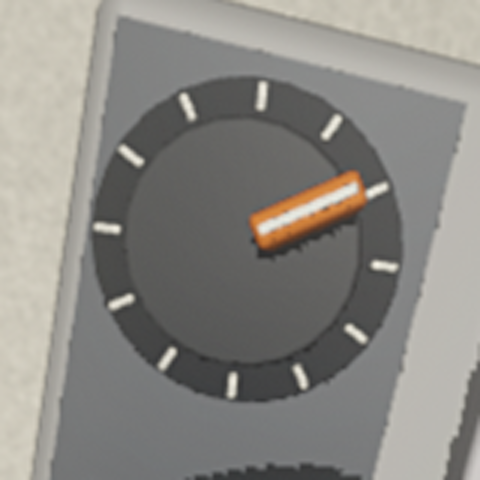

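The dial is clearly visible and the fin is still at about 30°, on its original tick. So no click was made, although the finger reached a place the fin should have left. I'll check what the earlier top picture shows, then re-approach and push with force readings at every step.

```bash
python3 - <<'E'
from h import *
b=cv2.imread("pics/t2.png")[60:260,80:330].astype(float);e=np.clip((b-15)*3,0,255).astype(np.uint8)
w=cv2.imread("pics/w2.png")[330:430,330:480]
a=cv2.resize(e,None,fx=2,fy=2);w=cv2.resize(w,None,fx=2,fy=2);o=np.zeros((400,800,3),np.uint8);o[:,:500]=a;o[:200,500:800]=w;cv2.imwrite("pics/e.png",o)
rows([dial(30,24,z=183),dial(30,24,z=113)])
E
```

```text
[[-0.1184, -0.0001, -0.0104],-0.382,1],[[-0.1184, 0.0699, -0.0105],-0.382,1],
```

View pics/e.png

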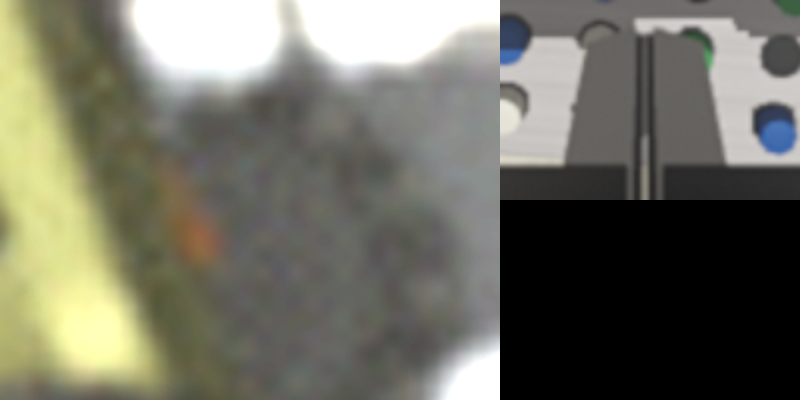

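The enhanced picture suggests the fin was at roughly 18° while the finger was at the 16° pose. It was pushed, stayed short of half way, and sprang back when I retreated. So the fingertip is thinner than assumed. I'll re-approach and push with readings at each step.

play_rows --series '[[[-0.04,0,-0.004],-0.13,1],[[-0.08,0,-0.008],-0.26,1],[[-0.118,0,-0.0105],-0.382,1],[[-0.118,0,-0.0105],-0.382,1],[[-0.118,0,-0.0105],-0.382,1],[[-0.118,0,-0.0105],-0.382,1],[[-0.118,0.035,-0.0105],-0.382,1],[[-0.118,0.06,-0.0105],-0.382,1],[[-0.118,0.07,-0.0105],-0.382,1],[[-0.118,0.07,-0.0105],-0.382,1],[[-0.118,0.07,-0.0105],-0.382,1]]'

```text
clock: 8.6
eef_pos: [499.6, 284.2, 114.2]
eef_rot: [-1.569, -0.001, -1.048]
wrist_force: [-0.7, -0.8, 0.2]
finger_gap: 0.3
```

play_rows --series '[[[0.0055,0,0.0],0,1],[[0.011,0,0.0],0,1],[[0.011,0,0.0],0,1]]'

```text
clock: 8.9
eef_pos: [505.8, 274.1, 114.8]
eef_rot: [-1.568, -0.001, -1.049]
wrist_force: [-0.4, -0.1, 0.4]
finger_gap: 0.6
```

play_rows --series '[[[0.001,0,0.0004],0.035,1],[[0.002,0,0.0008],0.07,1]]'

```text
clock: 9.1
eef_pos: [507.7, 272.6, 115.2]
eef_rot: [-1.567, -0.001, -1.121]
wrist_force: [-0.4, -0.4, -0.1]
finger_gap: 0.3
```

play_rows --series '[[[0.001,0,0.0004],0.035,1],[[0.002,0,0.0008],0.07,1]]'

```text
clock: 9.3
eef_pos: [509.5, 271.1, 115.6]
eef_rot: [-1.567, -0.0, -1.192]
wrist_force: [-0.4, 0.7, -0.3]
finger_gap: 0.5
```

play_rows --series '[[[0.001,0,0.0004],0.035,1],[[0.002,0,0.0008],0.07,1]]'

```text
clock: 9.5
eef_pos: [511.1, 269.5, 115.8]
eef_rot: [-1.566, -0.0, -1.264]
wrist_force: [-0.1, 0.5, 0.8]
finger_gap: 0.6
```

play_rows --series '[[[0.001,0,0.0004],0.035,1],[[0.002,0,0.0008],0.07,1]]'

```text
clock: 9.7
eef_pos: [512.6, 267.7, 116.1]
eef_rot: [-1.566, 0.0, -1.336]
wrist_force: [-0.0, -0.3, 0.2]
finger_gap: 0.2
```

play_rows --series '[[[0.001,0,0.0004],0.035,1],[[0.002,0,0.0008],0.07,1]]'

```text
clock: 9.9
eef_pos: [514.0, 265.9, 116.5]
eef_rot: [-1.566, 0.001, -1.407]
wrist_force: [-0.0, -0.2, 0.8]
finger_gap: 0.7
```

```bash
python3 - <<'E'
from h import *
s=manip.read_state();print(s["clock"],s["eef_pos"],s["eef_rot"],s["wrist_force"],s["moment"])
for a in (30,12,10,8,6): print(a,np.round(dial(a,13),2))
im=manip.camera("top");np.save("t3.npy",im)
c=np.clip((im[168:205,175:225].astype(float)-12)*3.5,0,255).astype(np.uint8);cv2.imwrite("pics/t3.png",cv2.cvtColor(cv2.resize(c,None,fx=14,fy=14,interpolation=cv2.INTER_CUBIC),cv2.COLOR_RGB2BGR))
E
```

```text
9.9 [514.04397424 265.91022054 116.45927811] [-1.56577316e+00  8.35527989e-04 -1.40718681e+00] [-0.03609897 -0.19897355  0.79571939] [-0.06687456  0.03838953  0.03090277]
30 [504.38 275.26 113.    -1.05]
12 [511.21 268.83 113.    -1.36]
10 [511.83 267.99 113.    -1.4 ]
8 [512.43 267.13 113.    -1.43]
6 [512.99 266.25 113.    -1.47]
```

View pics/t3.png

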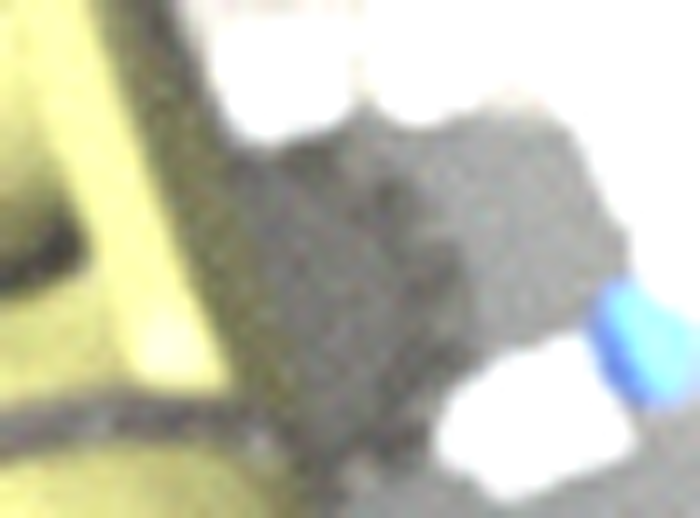

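The arm hides the fin in this top picture. The scene camera looks from the far side, so I'll test the fin angle there numerically.

```bash
cat >> h.py <<'E'
def scene(n):
    p=manip.camera_params("scene");im=manip.camera("scene");cv2.imwrite(f"pics/{n}.png",cv2.cvtColor(im,cv2.COLOR_RGB2BGR))
    c=proj(p,[[*C,115]])[0].astype(int)
    o=im.astype(int);m=(o[...,0]>1.6*o[...,2])&(o[...,0]>1.4*o[...,1])&(o[...,0]>40)
    x0,y0=c-[22,18];y,x=np.nonzero(m[y0:y0+32,x0:x0+44]);print("orange",len(x),[(x+x0).min(),(x+x0).max(),(y+y0).min(),(y+y0).max(),(x+x0).mean(),(y+y0).mean()] if len(x) else "")
    return p,im,c
E
python3 - <<'E'
from h import *
p,im,c=scene("s2");print(c)
for a in range(45,-106,-15):
    u=np.array([np.cos(np.radians(a)),np.sin(np.radians(a))]);print(a,proj(p,[[*(C+r*u),z] for r,z in((6,132),(40,132),(40,107),(6,107))]).round(0).tolist())
im0=cv2.cvtColor(cv2.imread("pics/scene0.png"),cv2.COLOR_BGR2RGB)
def f(i):return cv2.resize(np.clip(i[c[1]-24:c[1]+22,c[0]-32:c[0]+34].astype(float)*1.5,0,255).astype(np.uint8),None,fx=6,fy=6,interpolation=cv2.INTER_CUBIC)
cv2.imwrite("pics/s2c.png",cv2.cvtColor(np.hstack([f(im0),f(im)]),cv2.COLOR_RGB2BGR))
E
```

```text
orange 73 [np.int64(326), np.int64(335), np.int64(191), np.int64(201), np.float64(330.8493150684931), np.float64(195.986301369863)]
[326 192]
45 [[328.0, 188.0], [337.0, 193.0], [336.0, 199.0], [328.0, 195.0]]
30 [[328.0, 188.0], [335.0, 194.0], [334.0, 200.0], [327.0, 195.0]]
15 [[328.0, 189.0], [332.0, 194.0], [331.0, 201.0], [327.0, 195.0]]
0 [[327.0, 189.0], [328.0, 194.0], [328.0, 201.0], [326.0, 195.0]]
-15 [[327.0, 189.0], [325.0, 194.0], [324.0, 201.0], [326.0, 195.0]]
-30 [[326.0, 188.0], [322.0, 193.0], [321.0, 200.0], [325.0, 195.0]]
-45 [[326.0, 188.0], [319.0, 192.0], [318.0, 199.0], [325.0, 195.0]]
-60 [[325.0, 188.0], [316.0, 191.0], [316.0, 197.0], [325.0, 195.0]]
-75 [[325.0, 188.0], [315.0, 189.0], [314.0, 196.0], [324.0, 194.0]]
-90 [[325.0, 188.0], [314.0, 187.0], [313.0, 194.0], [324.0, 194.0]]
-105 [[325.0, 187.0], [314.0, 185.0], [314.0, 192.0], [324.0, 194.0]]
```

View pics/s2c.png

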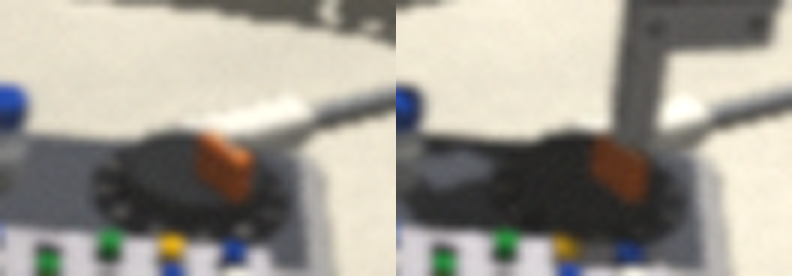

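The scene crop shows the finger standing right behind the fin (x 615–660), with the fin slightly turned compared with the start. So contact is only just being made, and the scene camera gives good feedback. I'll calibrate it and keep pushing.

```bash
cat >> h.py <<'E'
def fin(im,p):  # fit fin angle by overlap of orange mask with rendered fin box, in scene view
    o=im.astype(int);m=((o[...,0]>1.6*o[...,2])&(o[...,0]>1.4*o[...,1])&(o[...,0]>40)).astype(np.uint8)
    c=proj(p,[[*C,115]])[0].astype(int);k=np.zeros_like(m);k[c[1]-18:c[1]+14,c[0]-22:c[0]+22]=1;m=m*k
    M=cv2.resize(m[160:230,290:360],None,fx=8,fy=8,interpolation=cv2.INTER_NEAREST);best=[]
    for a in range(50,-116,-2):
        r=np.radians(a);u=np.array([np.cos(r),np.sin(r)]);n=np.array([-u[1],u[0]])
        P=proj(p,[[*(C+q*u+t*n),z] for q in(6,40) for t in(-5,5) for z in(107,132)])
        for dx in (-1,0,1,2):
          for dy in(-1,0,1,2):
            h=cv2.convexHull((((P+[dx,dy]-[290,160])+.5)*8).astype(np.int32));G=np.zeros_like(M);cv2.fillConvexPoly(G,h,1)
            best.append(((G&M).sum()/(G|M).sum(),a,dx,dy))
    best.sort(reverse=True);return m.sum(),best[:4]
def chk(n="s"):
    s=manip.read_state();im=manip.camera("scene");cv2.imwrite(f"pics/{n}.png",cv2.cvtColor(im,cv2.COLOR_RGB2BGR))
    print(round(s["clock"],2),np.round(s["eef_pos"],1),np.round(s["eef_rot"],3),np.round(s["wrist_force"],1),fin(im,manip.camera_params("scene")))
E
python3 - <<'E'
from h import *
p=manip.camera_params("scene")
for f in("scene0","s2"): print(f,fin(cv2.cvtColor(cv2.imread(f"pics/{f}.png"),cv2.COLOR_BGR2RGB),p))
rows([dial(a,10) for a in (8,6,4,2,0)])
E
```

```text
scene0 (np.uint64(74), [(np.float64(0.8182461103253182), 30, 0, 1), (np.float64(0.8097864768683274), 28, 0, 1), (np.float64(0.8051273168196779), 32, 0, 1), (np.float64(0.7984551823244117), 24, 1, 1)])
s2 (np.uint64(73), [(np.float64(0.8067572398998928), 28, 0, 1), (np.float64(0.797397115722828), 30, 0, 1), (np.float64(0.7939122649955237), 26, 0, 1), (np.float64(0.7914110429447853), 30, 0, 2)])
[[0.0015, 0.0034, -0.0015],0.025,1],[[0.0025, 0.0034, -0.0012],0.060,1],[[0.0034, 0.0034, -0.0009],0.095,1],[[0.0044, 0.0034, -0.0006],0.130,1],[[0.0054, 0.0034, -0.0004],0.165,1],
```

The fit says the fin is still at 28–30°, so the finger hasn't pushed it. I'll check where the finger appears against the reported TCP in the scene view.

```bash
python3 - <<'E'
from h import *
p=manip.camera_params("scene");s=manip.read_state();X=np.array(s["eef_pos"]);R=Ro.from_euler("xyz",s["eef_rot"])
f=lambda d:((proj(p,[X+R.apply(d)])[0]-[326-32,192-24])*6+[396,0]).round(0)
print("tcp",f([0,0,0]))
for b in (0,19,40): print(b,[f([x,-b,z]).tolist() for x in(-8,8) for z in(-12.5,12.5)])
im=cv2.imread("pics/s2c.png");print(im[60:150:15,600:680:6].mean(2).round(0).astype(int))
E
```

```text
tcp [626. 171.]
0 [[634.0, 157.0], [648.0, 183.0], [604.0, 159.0], [618.0, 184.0]]
19 [[638.0, 126.0], [652.0, 151.0], [608.0, 128.0], [622.0, 153.0]]
40 [[643.0, 91.0], [657.0, 116.0], [613.0, 93.0], [627.0, 118.0]]
[[226 221 193 136  90  79  81  85  87  88 103 144 193 219]
 [225 211 175 123  87  81  85  87  88  92 119 167 209 227]
 [226 206 157 106  83  82  89  87  86  94 131 183 216 231]
 [231 205 151  99  79  83  87  86  87 110 166 224 250 253]
 [239 214 152  97  81  85  87  87  93 130 188 232 243 237]
 [100  96  88  82  83  85  83  83  87 101 120 130 129 123]]
```

At 40 mm above the tip the prediction matches the image. The finger, though, disappears at the fin's top edge, which suggests it may end above the reported TCP. I'll back off, lift and measure the tip against the bright bench.

play_rows --series '[[[-0.01,0,0],0,1],[[-0.02,0,0],0,1],[[-0.02,-0.03,0],0,1],[[-0.02,-0.06,0],0,1],[[-0.02,-0.07,0],0,1],[[-0.02,-0.07,0],0,1],[[-0.02,-0.07,0],0,1]]'

```text
clock: 10.7
eef_pos: [510.0, 285.6, 185.0]
eef_rot: [-1.567, 0.0, -1.406]
wrist_force: [-0.4, -0.2, -0.6]
finger_gap: 0.6
```

```bash
python3 - <<'E'
from h import *
chk("s3")
p=manip.camera_params("scene");s=manip.read_state();X=np.array(s["eef_pos"]);R=Ro.from_euler("xyz",s["eef_rot"])
f=lambda d:proj(p,[X+R.apply(d)])[0].round(1)
print("tcp",f([0,0,0]))
for b in (0,10,19): print(b,[f([x,-b,z]).tolist() for x in(-8,8) for z in(-12.5,12.5)])
g=cv2.imread("pics/s3.png").mean(2).astype(int);c=f([0,0,0]).astype(int);print(c)
print(g[c[1]-12:c[1]+10,c[0]-8:c[0]+12])
im=cv2.imread("pics/s3.png")[140:225,270:390];cv2.imwrite("pics/s3c.png",cv2.resize(im,None,fx=6,fy=6,interpolation=cv2.INTER_CUBIC))
E
```

```text
10.7 [510.  285.6 185. ] [-1.567  0.    -1.406] [-0.4 -0.2 -0.6] (np.uint64(69), [(np.float64(0.7878402903811252), 28, 0, 1), (np.float64(0.7802394139717705), 30, 0, 1), (np.float64(0.7725127087872186), 26, 0, 1), (np.float64(0.7654145995747696), 30, 0, 2)])
tcp [341.2 176.9]
0 [[342.6, 174.8], [345.1, 178.9], [337.5, 175.0], [339.9, 179.1]]
10 [[343.0, 171.9], [345.5, 176.0], [337.9, 172.2], [340.3, 176.2]]
19 [[343.3, 169.3], [345.9, 173.4], [338.2, 169.6], [340.7, 173.6]]
[341 176]
[[154 153 154 155 148 124  84  60  56  60  60  59  59  70  99 131 148 151
  151 151]
 [154 153 154 154 148 118  79  58  55  58  60  59  60  72 104 134 147 151
  151 151]
 [152 153 153 152 144 115  75  56  56  58  60  59  60  77 110 139 149 150
  151 151]
 [153 152 152 152 141 112  74  56  56  59  59  58  62  81 115 141 150 149
  150 149]
 [154 153 154 154 144 116  75  56  57  59  60  58  63  85 119 142 149 149
  148 148]
 [152 152 153 153 146 118  81  58  57  58  58  60  67  93 124 144 149 149
  148 148]
 [152 152 154 152 146 123  86  63  60  60  62  65  77 104 132 146 148 149
  148 148]
 [152 152 153 1
[... 560 characters left out ...]
 150 150
  151 151]
 [150 149 149 148 149 149 148 150 149 152 152 153 152 151 152 150 149 150
  151 151]
 [149 149 150 150 149 150 149 151 151 152 151 151 150 151 151 150 152 151
  151 152]
 [148 148 149 151 150 150 151 151 152 152 150 151 150 151 151 152 151 150
  152 151]
 [150 150 150 151 149 149 151 151 152 152 152 151 151 154 154 153 152 153
  152 151]
 [152 152 151 151 151 151 151 151 153 153 154 153 153 154 155 154 155 153
  153 150]
 [153 152 152 152 153 150 151 154 158 159 156 155 153 154 153 150 149 148
  146 140]
 [153 152 154 155 158 156 155 162 167 168 164 157 151 147 145 139 133 129
  127 120]
 [157 157 157 163 168 168 169 170 174 173 172 163 149 135 126 117 110 106
  101  93]]
```

The tip's lower edge is at row ~171.5 against a prediction of 179, so the real fingertip ends roughly 19–28 mm above the reported TCP. The earlier pushes passed just over the fin, which fits the missing force and the unmoved fin. I'll redo the approach with TCP z ≈ 90, putting the tip at about 109–118.

```bash
python3 - <<'E'
from h import *
rows([dial(30,26,z=185),dial(30,26,z=90)])
E
```

```text
[[-0.003, -0.0003, -0.0116],-0.359,1],[[-0.003, 0.0947, -0.0119],-0.359,1],
```

play_rows --series '[[[-0.003,0,-0.0115],-0.14,1],[[-0.003,0,-0.0115],-0.28,1],[[-0.003,0,-0.0115],-0.36,1],[[-0.003,0.03,-0.0115],-0.36,1],[[-0.003,0.06,-0.0115],-0.36,1],[[-0.003,0.075,-0.0115],-0.36,1],[[-0.003,0.082,-0.0115],-0.36,1],[[-0.003,0.085,-0.0115],-0.36,1],[[-0.003,0.085,-0.0115],-0.36,1]]'

```text
clock: 11.65
eef_pos: [498.3, 286.6, 99.7]
eef_rot: [-1.568, -0.001, -1.046]
wrist_force: [0.1, -1.0, 1.0]
finger_gap: 0.6
```

play_rows --series '[[[0,0.003,0],0,1],[[0,0.006,0],0,1],[[0,0.009,0],0,1],[[0,0.009,0],0,1]]'

```text
clock: 12.05
eef_pos: [498.2, 286.5, 90.4]
eef_rot: [-1.569, -0.001, -1.046]
wrist_force: [1.0, 0.0, -0.3]
finger_gap: 0.4
```

```bash
python3 - <<'E'
from h import *
chk("s4")
p=manip.camera_params("scene");s=manip.read_state();X=np.array(s["eef_pos"]);R=Ro.from_euler("xyz",s["eef_rot"])
rows([dial(30,b,z=91) for b in (20,16,13)]+[dial(a,13,z=91) for a in (28,26,24,22,20,18,16,14,12,10,8)])
E
```

```text
12.05 [498.2 286.5  90.4] [-1.569e+00 -1.000e-03 -1.046e+00] [ 1.   0.  -0.3] (np.uint64(74), [(np.float64(0.8078563810878067), 28, 0, 1), (np.float64(0.7985549630139342), 34, -1, 1), (np.float64(0.7982164714110859), 30, 0, 1), (np.float64(0.7970058813045803), 26, 0, 1)])
[[0.0059, -0.0004, -0.0004],0.001,1],[[0.0099, -0.0004, -0.0004],0.001,1],[[0.0129, -0.0004, -0.0004],0.001,1],[[0.0138, -0.0004, 0.0001],0.036,1],[[0.0148, -0.0004, 0.0005],0.071,1],[[0.0158, -0.0004, 0.0008],0.106,1],[[0.0167, -0.0004, 0.0012],0.141,1],[[0.0177, -0.0004, 0.0015],0.176,1],[[0.0188, -0.0004, 0.0017],0.211,1],[[0.0198, -0.0004, 0.002],0.245,1],[[0.0208, -0.0004, 0.0021],0.280,1],[[0.0218, -0.0004, 0.0023],0.315,1],[[0.0229, -0.0004, 0.0024],0.350,1],[[0.0239, -0.0004, 0.0025],0.385,1],
```

play_rows --series '[[[0.006,0,0],0,1],[[0.01,0,0],0,1],[[0.0129,0,0],0,1],[[0.0138,0,0.0001],0.035,1],[[0.0148,0,0.0005],0.07,1],[[0.0158,0,0.0008],0.105,1]]'

```text
clock: 12.7
eef_pos: [507.0, 274.4, 90.9]
eef_rot: [-1.567, 0.002, -1.153]
wrist_force: [-0.3, 9.8, -2.5]
finger_gap: 0.2
```

```bash
python3 - <<'E'
from h import *
chk("s5")
rows([dial(a,13,z=91) for a in (22,20,18,16,14,12,10,8)])
E
```

```text
12.7 [507.  274.4  90.9] [-1.567  0.002 -1.153] [-0.3  9.8 -2.5] (np.uint64(62), [(np.float64(0.741727041315841), 18, 0, 1), (np.float64(0.7334797364743462), 16, 0, 1), (np.float64(0.7311620736172673), 20, 0, 1), (np.float64(0.7301263001485884), 26, -1, 2)])
[[0.0017, -0.0001, -0.0002],0.032,1],[[0.0027, -0.0001, 0.0002],0.067,1],[[0.0036, -0.0001, 0.0006],0.102,1],[[0.0046, -0.0001, 0.001],0.137,1],[[0.0056, -0.0001, 0.0013],0.172,1],[[0.0066, -0.0001, 0.0015],0.206,1],[[0.0076, -0.0001, 0.0018],0.241,1],[[0.0087, -0.0001, 0.002],0.276,1],
```

Contact now: the fin follows at ~20°, with ~10 N. I'll continue slowly.

play_rows --series '[[[0.0008,0,0],0.016,1],[[0.0017,0,-0.0002],0.032,1]]'

```text
clock: 12.95
eef_pos: [507.8, 273.7, 91.0]
eef_rot: [-1.565, 0.004, -1.188]
wrist_force: [2.9, 10.2, -4.0]
finger_gap: 0.8
```

play_rows --series '[[[0.0005,0,0.0002],0.017,1],[[0.001,0,0.0004],0.035,1]]'

```text
clock: 13.15
eef_pos: [508.4, 273.5, 90.9]
eef_rot: [-1.565, 0.005, -1.223]
wrist_force: [-0.4, 6.8, -2.1]
finger_gap: 0.1
```

```bash
python3 - <<'E'
from h import *
chk("s6")
rows([dial(a,13,z=91) for a in (18,16,14,12,10,8)])
E
```

```text
13.15 [508.4 273.5  90.9] [-1.565  0.005 -1.223] [-0.4  6.8 -2.1] (np.uint64(64), [(np.float64(0.7825207363949018), 16, 0, 1), (np.float64(0.7747836349331235), 18, 0, 1), (np.float64(0.774479568234387), 22, -1, 1), (np.float64(0.7731938015697324), 16, 0, 2)])
[[0.0022, -0.0001, -0.0001],0.032,1],[[0.0032, -0.0001, 0.0003],0.067,1],[[0.0042, -0.0001, 0.0006],0.102,1],[[0.0052, -0.0001, 0.001],0.137,1],[[0.0062, -0.0001, 0.0013],0.172,1],[[0.0072, -0.0001, 0.0016],0.206,1],
```

play_rows --series '[[[0.001,0,0],0.016,1],[[0.0022,0,0],0.032,1],[[0.0027,0,0.0002],0.05,1],[[0.0032,0,0.0003],0.067,1]]'

```text
clock: 13.6
eef_pos: [510.0, 270.1, 90.9]
eef_rot: [-1.566, 0.005, -1.293]
wrist_force: [0.1, -0.1, 0.1]
finger_gap: 0.8
```

```bash
python3 - <<'E'
from h import *
chk("s7")
rows([dial(a,13,z=91) for a in (14,12,10,8)])
E
```

```text
13.6 [510.  270.1  90.9] [-1.566  0.005 -1.293] [ 0.1 -0.1  0.1] (np.uint64(44), [(np.float64(0.718342287029931), 4, -1, 2), (np.float64(0.7065548780487805), 4, -1, 1), (np.float64(0.7008016550297388), 2, -1, 2), (np.float64(0.6891726000491039), 6, -1, 2)])
[[0.0006, -0.0001, 0.0004],0.032,1],[[0.0015, -0.0001, 0.0008],0.067,1],[[0.0025, -0.0001, 0.0012],0.102,1],[[0.0035, -0.0001, 0.0015],0.137,1],
```

First click made: the force dropped to 0 and the fin reads ~0–4°, with the finger at 16°. So each click completes when the finger is about 14° past the old stop. Second click:

```bash
python3 - <<'E'
from h import *
rows([dial(a,13,z=91) for a in (12,8,5,3,1,-1,-3,-5,-7,-9,-11,-13,-15)])
E
```

```text
[[0.0015, -0.0001, 0.0008],0.067,1],[[0.0035, -0.0001, 0.0015],0.137,1],[[0.005, -0.0001, 0.0019],0.189,1],[[0.006, -0.0001, 0.0022],0.224,1],[[0.007, -0.0001, 0.0024],0.259,1],[[0.0081, -0.0001, 0.0026],0.294,1],[[0.0091, -0.0001, 0.0027],0.329,1],[[0.0101, -0.0001, 0.0028],0.364,1],[[0.0112, -0.0001, 0.0029],0.399,1],[[0.0122, -0.0001, 0.0029],0.434,1],[[0.0133, -0.0001, 0.0029],0.469,1],[[0.0143, -0.0001, 0.0029],0.503,1],[[0.0154, -0.0001, 0.0028],0.538,1],
```

play_rows --series '[[[0.0015,0,0.0008],0.067,1],[[0.0035,0,0.0015],0.137,1],[[0.005,0,0.0019],0.189,1],[[0.006,0,0.0022],0.224,1],[[0.007,0,0.0024],0.259,1],[[0.0081,0,0.0026],0.294,1],[[0.0091,0,0.0027],0.329,1],[[0.0101,0,0.0028],0.364,1],[[0.0112,0,0.0029],0.399,1],[[0.0122,0,0.0029],0.434,1],[[0.0133,0,0.0029],0.469,1],[[0.0143,0,0.0029],0.503,1],[[0.0149,0,0.0029],0.52,1],[[0.0149,0,0.0029],0.52,1],[[0.0149,0,0.0029],0.52,1]]'

```text
clock: 15.15
eef_pos: [516.9, 256.5, 90.9]
eef_rot: [-1.569, 0.007, -1.814]
wrist_force: [0.1, -0.0, 0.1]
finger_gap: 0.8
```

```bash
python3 - <<'E'
from h import *
chk("s8")
rows([dial(a,13,z=91) for a in (-14,-16,-18,-22,-25,-27,-29,-31,-33,-35,-37,-39,-41,-43,-45)])
E
```

```text
15.15 [516.9 256.5  90.9] [-1.569  0.007 -1.814] [ 0.1 -0.   0.1] (np.uint64(48), [(np.float64(0.7218172983479106), -26, -1, 1), (np.float64(0.7025198320111993), -28, -1, 1), (np.float64(0.6945846718678292), -30, -1, 2), (np.float64(0.6930394431554524), -28, -1, 2)])
[[-0.0, -0.0001, -0.0001],0.001,1],[[0.0009, -0.0001, 0.0004],0.036,1],[[0.0019, -0.0001, 0.0008],0.071,1],[[0.0038, -0.0001, 0.0015],0.141,1],[[0.0054, -0.0002, 0.0019],0.193,1],[[0.0064, -0.0002, 0.0022],0.228,1],[[0.0074, -0.0002, 0.0024],0.263,1],[[0.0084, -0.0002, 0.0025],0.298,1],[[0.0095, -0.0002, 0.0027],0.333,1],[[0.0105, -0.0002, 0.0028],0.368,1],[[0.0116, -0.0002, 0.0029],0.403,1],[[0.0126, -0.0002, 0.0029],0.438,1],[[0.0136, -0.0002, 0.0029],0.473,1],[[0.0147, -0.0002, 0.0028],0.508,1],[[0.0157, -0.0002, 0.0028],0.543,1],
```

Second click made (fin ≈ -28°, force 0). Third:

play_rows --series '[[[0.0019,0,0.0008],0.071,1],[[0.0038,0,0.0015],0.141,1],[[0.0054,0,0.0019],0.193,1],[[0.0064,0,0.0022],0.228,1],[[0.0074,0,0.0024],0.263,1],[[0.0084,0,0.0025],0.298,1],[[0.0095,0,0.0027],0.333,1],[[0.0105,0,0.0028],0.368,1],[[0.0116,0,0.0029],0.403,1],[[0.0126,0,0.0029],0.438,1],[[0.0136,0,0.0029],0.473,1],[[0.0147,0,0.0028],0.508,1],[[0.0152,0,0.0028],0.525,1],[[0.0152,0,0.0028],0.525,1],[[0.0152,0,0.0028],0.525,1]]'

```text
clock: 16.7
eef_pos: [516.0, 241.1, 90.8]
eef_rot: [-1.572, 0.007, -2.338]
wrist_force: [-0.6, -0.1, 0.7]
finger_gap: 0.7
```

```bash
python3 - <<'E'
from h import *
chk("s9")
rows([dial(a,13,z=91) for a in (-44,-48,-52,-55,-57,-59,-61,-63,-65,-67,-69,-71,-73,-75)])
E
```

```text
16.7 [516.  241.1  90.8] [-1.572  0.007 -2.338] [-0.6 -0.1  0.7] (np.uint64(30), [(np.float64(0.3320610687022901), -56, -1, 1), (np.float64(0.32906352778258613), -56, -1, 2), (np.float64(0.3283735248845562), -58, -1, 2), (np.float64(0.3272187281621244), -54, -1, 1)])
[[0.0, -0.0002, 0.0],0.001,1],[[0.002, -0.0002, 0.0009],0.071,1],[[0.0039, -0.0003, 0.0016],0.141,1],[[0.0054, -0.0003, 0.002],0.193,1],[[0.0065, -0.0003, 0.0022],0.228,1],[[0.0075, -0.0003, 0.0025],0.263,1],[[0.0085, -0.0003, 0.0026],0.298,1],[[0.0095, -0.0003, 0.0028],0.333,1],[[0.0106, -0.0003, 0.0029],0.367,1],[[0.0116, -0.0003, 0.0029],0.402,1],[[0.0127, -0.0003, 0.003],0.437,1],[[0.0137, -0.0003, 0.003],0.472,1],[[0.0148, -0.0003, 0.0029],0.507,1],[[0.0158, -0.0003, 0.0028],0.542,1],
```

Third click made (fin ≈ -57°, partly hidden by the finger, no force). Fourth, stopping at the same relative point:

play_rows --series '[[[0.002,0,0.0009],0.071,1],[[0.0039,0,0.0016],0.141,1],[[0.0054,0,0.002],0.193,1],[[0.0065,0,0.0022],0.228,1],[[0.0075,0,0.0025],0.263,1],[[0.0085,0,0.0026],0.298,1],[[0.0095,0,0.0028],0.333,1],[[0.0106,0,0.0029],0.367,1],[[0.0116,0,0.0029],0.402,1],[[0.0127,0,0.003],0.437,1],[[0.0137,0,0.003],0.472,1],[[0.0148,0,0.0029],0.507,1],[[0.0153,0,0.0029],0.524,1],[[0.0153,0,0.0029],0.524,1],[[0.0153,0,0.0029],0.524,1]]'

```text
clock: 18.25
eef_pos: [507.5, 228.1, 90.7]
eef_rot: [-1.576, 0.005, -2.861]
wrist_force: [1.0, -0.3, -1.1]
finger_gap: 0.2
```

```bash
python3 - <<'E'
from h import *
chk("s10")
rows([dial(-74,25,z=91),dial(-74,25,z=185)])
E
```

```text
18.25 [507.5 228.1  90.7] [-1.576  0.005 -2.861] [ 1.  -0.3 -1.1] (np.uint64(7), [(np.float64(0.07417218543046358), -96, -1, 2), (np.float64(0.07390300230946882), -100, -1, 2), (np.float64(0.07382992748846408), -102, -1, 2), (np.float64(0.07369633163349235), -98, -1, 2)])
[[-0.012, -0.0003, 0.0],0.001,1],[[-0.0125, -0.0943, -0.0004],0.001,1],
```

play_rows --series '[[[-0.006,0,0],0,1],[[-0.012,0,0],0,1],[[-0.012,0,0],0,1],[[-0.012,-0.03,0],0,1],[[-0.012,-0.06,0],0,1],[[-0.012,-0.094,0],0,1],[[-0.012,-0.094,0],0,1],[[-0.012,-0.094,0],0,1]]'

```text
clock: 19.1
eef_pos: [518.8, 230.9, 184.9]
eef_rot: [-1.576, 0.006, -2.861]
wrist_force: [0.4, -0.5, -0.2]
finger_gap: 0.4
```

```bash
python3 - <<'E'
from h import *
chk("s11")
rows([[500,150,185,-np.pi/2]])
E
```

```text
19.1 [518.8 230.9 184.9] [-1.576  0.006 -2.861] [ 0.4 -0.5 -0.2] (np.uint64(74), [(np.float64(0.77998017839445), -96, 0, 2), (np.float64(0.7724893686620871), -94, 0, 2), (np.float64(0.772369714847591), -98, 0, 2), (np.float64(0.7710349352140397), -100, 0, 2)])
[[0.04, -0.0016, 0.0725],-1.290,1],
```

play_rows --series '[[[0.02,0,0.036],-0.15,1],[[0.04,0,0.0725],-0.3,1],[[0.04,0,0.0725],-0.45,1],[[0.04,0,0.0725],-0.6,1],[[0.04,0,0.0725],-0.75,1],[[0.04,0,0.0725],-0.9,1],[[0.04,0,0.0725],-1.05,1],[[0.04,0,0.0725],-1.2,1],[[0.04,0,0.0725],-1.29,1],[[0.04,0,0.0725],-1.29,1],[[0.04,0,0.0725],-1.29,1]]'

```text
clock: 20.25
eef_pos: [499.7, 149.9, 182.5]
eef_rot: [-1.57, 0.006, -1.574]
wrist_force: [-0.1, -0.3, -0.3]
finger_gap: 0.6
```

```bash
python3 - <<'E'
from h import *
print(manip.read_state()['eef_pos']);look('w5')
rows([[469.5,43,185,-np.pi/2],[469.5,43,105,-np.pi/2]])
E
```

```text
[499.69885025 149.9494212  182.49297299]
334 dial centre in crop [240.02017264 242.58940602] fin angle ~ -90.164629049272 23.731388303514045
[[0.107, -0.0029, -0.03],-0.003,1],[[0.1075, 0.0771, -0.0301],-0.003,1],
```

View pics/w5.png

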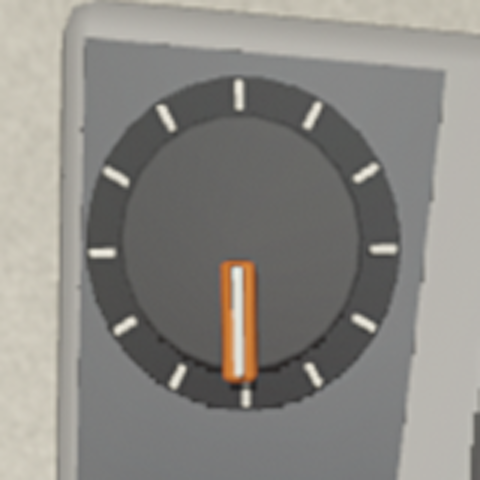

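The fin points straight at the -90° tick, exactly four stops clockwise of the start. I'll move over the key and descend in steps with force readings.

play_rows --series '[[[0.04,-0.002,-0.01],0,1],[[0.08,-0.003,-0.02],0,1],[[0.107,-0.003,-0.03],0,1],[[0.107,-0.003,-0.03],0,1],[[0.107,-0.003,-0.03],0,1],[[0.107,0.03,-0.03],0,1],[[0.107,0.06,-0.03],0,1],[[0.1075,0.08,-0.03],0,1],[[0.1075,0.085,-0.03],0,1],[[0.1075,0.085,-0.03],0,1]]'

```text
clock: 21.3
eef_pos: [469.7, 43.7, 96.9]
eef_rot: [-1.57, 0.006, -1.573]
wrist_force: [0.2, -0.2, -0.1]
finger_gap: 0.6
```

```bash
python3 - <<'E'
from h import *
s=manip.read_state();X=np.array(s["eef_pos"]);print(X,s["eef_rot"],s["wrist_force"])
rows([[469.5,43,92,-np.pi/2]])
im=manip.camera("scene");cv2.imwrite("pics/k1.png",cv2.cvtColor(im,cv2.COLOR_RGB2BGR));p=manip.camera_params("scene");g=cen(im,green,(240,178,285,205));print(g,proj(p,[[469.5,43,107],X]))
im0=cv2.cvtColor(cv2.imread("pics/scene0.png"),cv2.COLOR_BGR2RGB);print(cen(im0,green,(240,178,285,205)))
c=proj(p,[X])[0].astype(int);print(im.mean(2).astype(int)[c[1]-12:c[1]+6,c[0]-8:c[0]+9])
E
```

```text
[469.65077213  43.66313737  96.85835687] [-1.57029442  0.00563092 -1.57335425] [ 0.16986384 -0.16399387 -0.09767394]
[[0.0007, 0.0049, -0.0002],-0.003,1],
(np.float64(262.7647058823529), np.float64(194.64705882352942), 17) [[260.87388615 189.08929921]
 [260.98886839 191.79111036]]
(np.float64(260.97297297297297), np.float64(191.56756756756758), 37)
[[ 57  56  58  57  56  55  54  55  56  56  58  76 112 138 145 146 144]
 [ 57  57  57  58  57  56  56  54  55  56  59  79 111 137 145 146 144]
 [ 56  59  57  56  58  56  56  56  56  57  58  79 112 138 145 147 146]
 [ 58  56  58  57  59  56  56  55  56  57  58  79 112 138 145 147 145]
 [ 57  58  57  57  56  57  55  56  55  54  60  80 115 140 148 148 145]
 [ 58  58  57  60  58  58  57  56  55  55  60  80 114 140 147 147 146]
 [ 54  56  55  55  55  55  55  56  55  55  59  78 114 140 147 146 145]
 [ 45  46  49  48  49  49  51  50  51  52  54  74 104 130 138 141 140]
 [ 36  37  36  38  37  39  39  42  44  44  45  54  75  98 111 116 118]
 [ 32  33  32  34  31  33  34  34  34  36  34  38  47  63  76  81  83]
 [ 32  33  32  32  32  32  34  31  31  30  33  31  35  47  56  61  64]
 [ 34  32  30  30  28  30  31  31  32  32  31  32  31  38  48  58  62]
 [ 31  31  28  27  30  31  31  33  33  31  33  32  31  32  43  54  60]
 [ 32  31  27  27  30  33  33  32  33  32  31  31  28  28  36  49  58]
 [ 32  30  27  25  28  29  31  32  32  31  32  31  28  25  34  48  58]
 [ 33  29  27  24  25  27  28  32  30  29  30  26  26  25  33  46  58]
 [ 33  30  27  25  26  26  26  25  27  27  26  25  23  26  36  49  59]
 [ 33  30  27  24  25  23  24  23  25  22  24  23  21  27  39  55  60]]
```

play_rows --series '[[[0,0.002,0],0,1],[[0,0.004,0],0,1],[[0,0.004,0],0,1]]'

```text
clock: 21.65
eef_pos: [470.2, 43.6, 93.9]
eef_rot: [-1.568, 0.006, -1.573]
wrist_force: [0.4, 0.2, -0.2]
finger_gap: 0.9
```

play_rows --series '[[[0,0.002,0],0,1],[[0,0.004,0],0,1],[[0,0.004,0],0,1]]'

```text
clock: 21.95
eef_pos: [470.1, 43.6, 89.7]
eef_rot: [-1.569, 0.006, -1.573]
wrist_force: [0.5, -0.4, 0.4]
finger_gap: 0.3
```

play_rows --series '[[[0,0.001,0],0,1],[[0,0.002,0],0,1],[[0,0.002,0],0,1]]'

```text
clock: 22.25
eef_pos: [470.0, 43.6, 87.5]
eef_rot: [-1.569, 0.006, -1.574]
wrist_force: [0.2, 0.4, 0.0]
finger_gap: 0.3
```

play_rows --series '[[[0,0.001,0],0,1],[[0,0.002,0],0,1],[[0,0.002,0],0,1]]'

```text
clock: 22.55
eef_pos: [470.0, 43.6, 85.4]
eef_rot: [-1.569, 0.006, -1.574]
wrist_force: [0.4, -0.7, 0.1]
finger_gap: 0.5
```

play_rows --series '[[[0,0.001,0],0,1],[[0,0.002,0],0,1],[[0,0.002,0],0,1]]'

```text
clock: 22.85
eef_pos: [470.1, 43.6, 83.4]
eef_rot: [-1.569, 0.006, -1.574]
wrist_force: [-0.2, -0.4, 1.4]
finger_gap: 0.4
```

play_rows --series '[[[0,0.001,0],0,1],[[0,0.002,0],0,1],[[0,0.002,0],0,1]]'

```text
clock: 23.15
eef_pos: [470.1, 43.6, 81.4]
eef_rot: [-1.569, 0.006, -1.573]
wrist_force: [-0.2, -0.2, 3.8]
finger_gap: 0.7
```

play_rows --series '[[[0,0.001,0],0,1],[[0,0.002,0],0,1],[[0,0.002,0],0,1]]'

```text
clock: 23.45
eef_pos: [470.1, 43.6, 79.4]
eef_rot: [-1.569, 0.006, -1.574]
wrist_force: [-1.5, 0.7, 4.8]
finger_gap: 0.6
```

Contact came at TCP z ≈ 84.5, so the tip is ~22 mm above the reported TCP. The key should bottom out at about 78.5, so 1 mm steps from here.

play_rows --series '[[[0,0.001,0],0,1],[[0,0.001,0],0,1]]'

```text
clock: 23.65
eef_pos: [470.2, 43.7, 79.1]
eef_rot: [-1.569, 0.006, -1.573]
wrist_force: [-6.4, -1.0, 14.3]
finger_gap: 0.8
```

play_rows --series '[[[0,0.001,0],0,1],[[0,0.001,0],0,1]]'

```text
clock: 23.85
eef_pos: [470.3, 43.6, 79.0]
eef_rot: [-1.568, 0.006, -1.573]
wrist_force: [-7.3, -0.7, 17.3]
finger_gap: 0.5
```

It bottomed out at 17 N after ~6 mm of travel. Releasing straight up and away.

play_rows --series '[[[0,-0.002,0],0,1],[[0,-0.005,0],0,1],[[0,-0.01,0],0,1],[[0,-0.03,0],0,1],[[0,-0.07,0],0,1],[[0,-0.106,0],0,1],[[0,-0.106,0],0,1],[[0,-0.106,0],0,1],[[0.04,-0.106,0],0,1],[[0.08,-0.106,0],0,1],[[0.11,-0.106,0],0,1],[[0.11,-0.106,0],0,1],[[0.11,-0.106,0],0,1]]'

```text
clock: 25.15
eef_pos: [469.2, -67.0, 183.1]
eef_rot: [-1.57, 0.006, -1.575]
wrist_force: [-0.8, 0.2, -0.6]
finger_gap: 0.3
```

```bash
python3 - <<'E'
from h import *
chk("s12")
im0=cv2.imread("pics/scene0.png");im1=cv2.imread("pics/s12.png")
for f in(im0,im1): print("green",cen(cv2.cvtColor(f,cv2.COLOR_BGR2RGB),green,(250,180,275,200)),"blue jar",cen(cv2.cvtColor(f,cv2.COLOR_BGR2RGB),lambda h,s,v:(h>100)&(h<130)&(s>110),(285,175,302,195)))
p=manip.camera_params("wrist");im=manip.camera("wrist");g=cen(im,green,(150,20,340,190));print("key wrist",g,ray(p,g[:2],107))
t=manip.camera("top");cv2.imwrite("pics/t9.png",cv2.cvtColor(t,cv2.COLOR_RGB2BGR));d=cv2.absdiff(cv2.imread("pics/t9.png"),cv2.imread("pics/top0.png"))
a=np.hstack([im0[80:290,50:450],im1[80:290,50:450]]);cv2.imwrite("pics/fin.png",np.vstack([a,cv2.resize(np.hstack([cv2.imread("pics/top0.png")[130:260,90:430],cv2.imread("pics/t9.png")[130:260,90:430]]),(800,306))]))
E
```

```text
25.15 [469.2 -67.  183.1] [-1.57   0.006 -1.575] [-0.8  0.2 -0.6] (np.uint64(72), [(np.float64(0.7602909571830054), -96, 0, 2), (np.float64(0.7570770243581304), -102, 0, 2), (np.float64(0.7569570228881937), -100, 0, 2), (np.float64(0.753692156219232), -98, 0, 2)])
green (np.float64(260.37142857142857), np.float64(190.85714285714286), 35) blue jar (np.float64(293.8484848484849), np.float64(185.0909090909091), 33)
green (np.float64(260.1), np.float64(190.975), 40) blue jar (np.float64(293.8235294117647), np.float64(185.1764705882353), 34)
key wrist (np.float64(257.49649368863953), np.float64(82.73211781206172), 713) [469.5890416   40.38926123 107.        ]
```

View pics/fin.png

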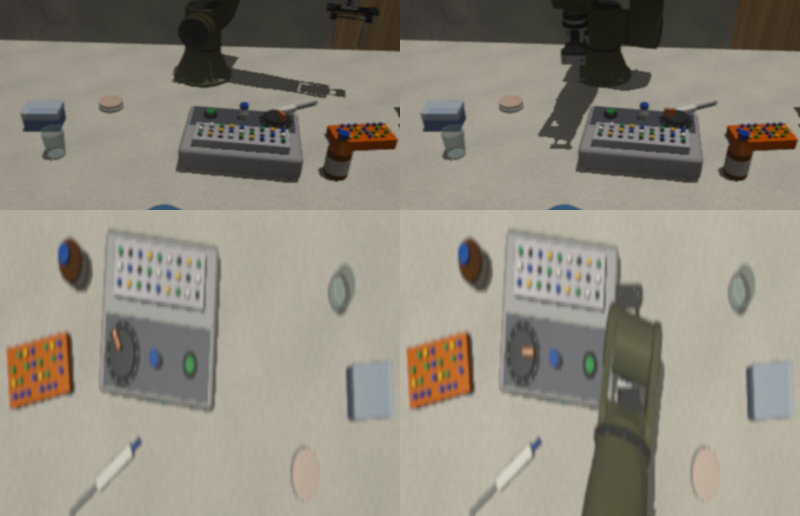

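The before and after views show the fin now pointing toward the jar (-90°). The jar, key and every bench item are where they started, and the robot is touching nothing.

```bash
python3 -c "
from cell import manip
print(manip.sign_off())"
```

```text
the job is handed in; nothing more can be done
None
```

I pushed the dial's fin clockwise four clicks, pressed the green start key fully down, let it come up, and handed the job in at about 25 s of the 51 s limit.

- **Dial:** the fin went from +30° to -90°. I stopped after each click, and a wrist picture after the fourth showed the fin on the fourth tick.
- **Key:** it bottomed out after about 6 mm of travel, and the vertical force rose from about 5 N to 17 N. I then released it. In the scene view its position matches the start picture.
- **Surroundings:** before and after pictures show the jar and the bench items in the same places.

Two things did not go as expected:

- **Missed passes:** the shut fingertip sits about 22 mm above the reported tool point. My first two passes went just over the fin, with no contact force and the fin still at its start tick. I lowered the tool and pushed again.
- **Forces and fit:** the highest push I measured was about 10 N, on the first click, against the 3 to 6 N stated. On clicks 2 to 4 I only read the force at the end of each push, when it was near 0. The scene-camera fit gave -96° for the final fin angle, but that view is poor at this angle; the wrist camera gave -90°.

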